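Refill the shoe cabinet deodorizer

ROBOT

A 6-joint arm with a two-finger parallel gripper is mounted at the origin on the work surface. World frame = base frame: x ahead of the robot, y to its left, z up, the work surface at z = 0. Lengths are in m, angles in rad, forces in N, time in s.
With the tool pointing down it reaches from about 0.3 to 0.775 m from the base axis. Payload 14.6 kg.
Tool frame: the origin (TCP) lies at the centre of the arm's flange, where the gripper is bolted on; the fingertips stand 199 mm ahead of it and the grasp point (between the pads) lies 180 mm ahead of it; z points along the fingers, y is the line along which they close (so a half turn about z gives the same grasp; the last joint's range is limited). The gripper opens to 94 mm and grips with 3 to 60 N. Pads are 16 mm wide; open, the fingers measure 119 mm over their backs; the gripper's body (75 mm by 177 mm) begins 78 mm behind the grasp point.
Start: joints at [-0.067, 0.3, 1.521, -0, 1.321, -0.067], TCP at [0.55, -0, 0.405] pointing down, gripper open.
Joint ranges: [-3.03, 3.03], [-0.79, 2.21], [0.23, 2.52], [-1.04, 4.18], [0, 3.07], [-2.55, 2.55]. Speed limits (rad/s): [2.22, 2.22, 2.57, 3.14, 3.14, 3.14].

INTERFACE

Orientations are given as [roll, pitch, yaw] about the fixed x, y, z axes, in that order (R = Rz(yaw) Ry(pitch) Rx(roll)).
In Python, from station import ctrl gives the robot as it stands. The module is installed in compiled form; this text tells all that it offers.
- The arm moves only by the tool servo_tool, never from a script. Its argument "motion" is a list of rows, each a list of 5 numbers: the closure, from 0 (fully open) to 1 (shut), then the shift along the world's x, y, z in cm, then the turn about the world's z in degrees. A call has 1 to 20 rows; each row is the pose to reach, as a shift and turn from the pose commanded when the call began; what a row does not reach only later rows make up. A row lasts 1/8 s, in which the tool goes at most 62.5 mm and 10.7 degrees, less where a joint would pass 70% of its speed; a pose out of reach is approached as far as the arm can. A call with a gripper value outside its range is refused whole. The fingers move at their own pace and stop on an object; "squeeze" is the grip in N (left out, the last holds). Time passes only in rows, so rows that repeat a pose let the fingers close. It gives the time, the measured TCP pose, the force, the opening and the grip force at its end, in the units of the state.
- ctrl.get_obs(): the state, without advancing time (a new reading comes with each control period).
- ctrl.camera(name): name is "scene" or "side" or "wrist"; returns a dict with "image" (420x560x3 uint8, red, green, blue), "fx", "fy", "cx", "cy" (pixels), "dist" ([k1, k2, p1, p2, k3] as OpenCV has them; the pictures are not rectified), "camera_from_world" (4x4, takes a point from world to camera coordinates); the wrist camera has in their place "hand_eye" (4x4, takes a point from camera to tool coordinates, whose origin is the TCP and whose axes are the flange's). Camera axes: x right, y up, looking along -z (the intrinsics and any distortion apply to the point x, -y, -z); pixel columns grow to the right and rows downward; lengths in m; the calibration is good to about 2 mm. A picture is of the moment at which its call begins: read the wrist's pose just before it. There is no depth.
- ctrl.hand_in(): hands the job in; it is judged then, once.
The state is a dict: "time_s": time; "qpos": joint angles; "joint_vel": joint speeds; "tau": joint torques, N m; "ee_pos": TCP position; "eef_rot": TCP orientation; "force": force on the tool from outside, world axes, zero at the start; "moment": the same for the moment, N m; "grip_width": finger opening in m; "grip_force": force on a finger pad.
Only numpy, scipy, OpenCV 4.12 (cv2) and the standard library are available. Lean on these libraries where they do the work, as an engineer would, in place of code of your own. Each camera call takes 0.05 s, during which the arm holds its last target. There are 200 camera calls.

TASK

Refill the pale green deodorizer case: take the two dome-topped cedar plugs from the glass tray and drop them, one after the other, down through the case's narrow neck so that both end up inside it. Leave the case standing upright where it is, and leave the mushroom-headed spare coat peg standing on the tray.

Things in the scene. Friction and masses are not known exactly. Their poses are not given: they have to be found in the camera images.
- case: the pale green plastic deodorizer case, a deep round bottle-shaped container open at the top, loose, standing on the cabinet top, about 0.45 kg. 160 mm tall; body 100 mm across up to 100 mm height, shoulder narrowing to a straight neck at 128 mm height, neck 56 mm outside and 48 mm inside up to the open rim at 160 mm. Walls 4 mm, floor 5 mm thick, cavity 92 mm across. Origin: centre of its underside; z points up through the middle of the neck
- plug_a: dome-topped upright cedar plug of plain mid-brown wood, a straight round stick 24 mm in diameter and 75 mm tall (straight sides up to 62 mm, then the dome), about 20 to 42 g, one of two alike; loose, standing on end on the frosted glass tray (tray floor 5 mm thick, rim 14 mm high, both above the cabinet top). Origin: centre of its flat underside; z points up out of the dome. Keys 4 mm thick lie on the tray around it
- plug_b: dome-topped upright cedar plug of plain mid-brown wood, a straight round stick 24 mm in diameter and 75 mm tall (straight sides up to 62 mm, then the dome), about 20 to 42 g, the other of the two; loose, standing on end on the frosted glass tray (tray floor 5 mm thick, rim 14 mm high, both above the cabinet top). Origin: centre of its flat underside; z points up out of the dome. Keys 4 mm thick lie on the tray around it
- coat_peg: spare wooden coat peg, NOT to be put in: same brown wood, 61 mm tall with a round foot 32 mm across, thin stem 18 mm and a mushroom head 40 mm across; loose, standing on its foot on the same tray, at least 75 mm from the axis of either plug. Origin: centre of the underside of its foot; z up

How it is judged:
By the outcome, as a careful person would: the job done as asked, in the order asked, and still so for the second after the job is handed in, with the robot touching nothing.
It also fails if it takes over 70 s, if anything falls off the work surface, if the arm or the gripper's body presses on something with over 40 N, if the wrist force passes 120 N, or if a joint passes its speed limit or range.

## Working session

There is one attempt and no reset: what is moved stays moved. The work goes in short steps, Python scripts to look and compute and a tool call to move; the robot and the scene stay as the last step left them, time stands still between calls to the robot, and variables do not carry over. Pictures are saved under pics/ and viewed, at most 10 in all, crops included, and the job is handed in when it is done.

Besides the shell and the picture viewer there is one more tool, called after "Request:" as name(argument=value, ...), one argument or row to a line, values as JSON. servo_tool: Moves the arm, as the interface text tells. Its arguments: {"type":"object","properties":{"motion":{"type":"array","items":{"type":"array","items":{"type":"number"}}},"squeeze":{"type":"number"}},"required":["motion"]}

```bash
mkdir -p pics
cat > h.py <<'E'
import cv2, numpy as np
from scipy.spatial.transform import Rotation as R
from station import ctrl
def cam(name):
    o=ctrl.get_obs(); c=ctrl.camera(name)
    K=np.array([[c['fx'],0,c['cx']],[0,c['fy'],c['cy']],[0,0,1.]]); d=np.array(c['dist'],float)
    if name=='wrist':
        T=np.eye(4); T[:3,:3]=R.from_euler('xyz',o['eef_rot']).as_matrix(); T[:3,3]=o['ee_pos']
        wc=T@np.array(c['hand_eye'])
    else: wc=np.linalg.inv(c['camera_from_world'])
    return c['image'],K,d,wc
def ray(px,K,d,wc):
    u=cv2.undistortPoints(np.array([[px]],float),K,d)[0,0]
    return wc[:3,3], wc[:3,:3]@np.array([u[0],-u[1],-1.])
def onz(px,z,K,d,wc):
    o,v=ray(px,K,d,wc); return o+v*(z-o[2])/v[2]
def proj(p,K,d,wc):
    q=np.linalg.inv(wc)@np.append(p,1); q=np.array([[q[0],-q[1],-q[2]]])
    return cv2.projectPoints(q,np.zeros(3),np.zeros(3),K,d)[0][0,0]
def save(im,n): cv2.imwrite('pics/'+n+'.png',im[:,:,::-1])
E
python3 - <<'E'
from h import *
ims=[]
for n in ('scene','side','wrist'):
    im,K,d,wc=cam(n); save(im,n+'0'); print(n,wc.round(3).tolist(),K[0,0],d)
E
```

```text
scene [[0.208, -0.531, 0.822, 1.252], [0.978, 0.096, -0.185, -0.122], [0.019, 0.842, 0.539, 0.485], [0.0, 0.0, 0.0, 1.0]] 516.7339430249717 [-0.1553581  0.         0.         0.         0.       ]
side [[0.938, 0.237, -0.252, 0.34], [-0.346, 0.658, -0.669, -0.611], [0.008, 0.714, 0.7, 0.687], [0.0, 0.0, 0.0, 1.0]] 496.71396822117777 [-0.13851766  0.          0.          0.          0.        ]
wrist [[1.0, -0.001, 0.001, 0.551], [0.001, 0.968, 0.249, 0.071], [-0.001, -0.249, 0.968, 0.385], [0.0, 0.0, 0.0, 1.0]] 293.9186340342951 [-0.05769786  0.          0.          0.          0.        ]
```

View pics/scene0.png

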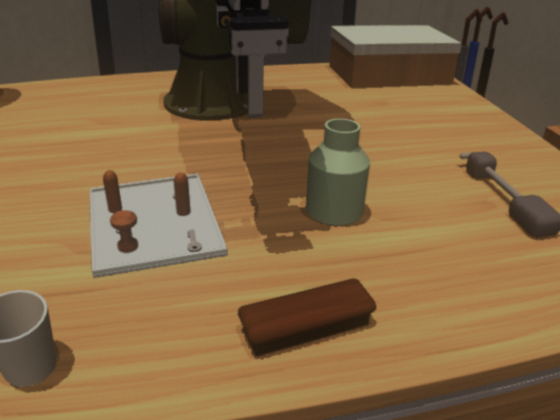

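View pics/side0.png

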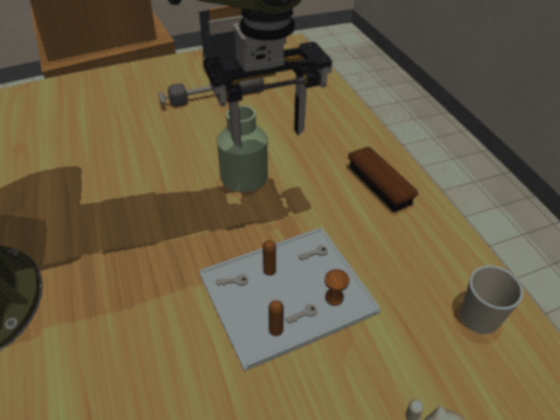

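View pics/wrist0.png

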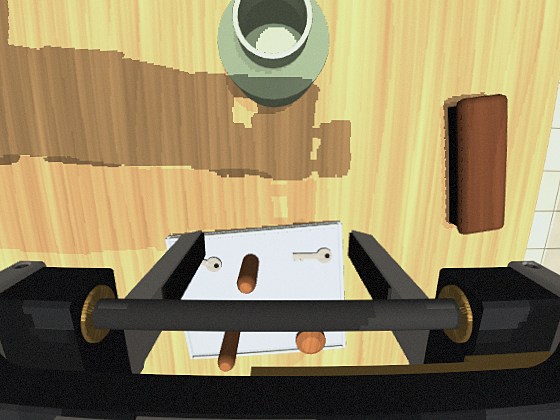

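Scene view: plugs at about (182,193) and (112,190), peg at (124,230), case neck at (341,130). Side view: plugs at (269,257) and (276,318), peg at (336,287), case at (243,150). The wrist view shows the fingers closing along world x.

```bash
cat > m.py <<'E'
from h import *
def brown(im):
    h=cv2.cvtColor(im,cv2.COLOR_RGB2HSV); 
    m=((h[...,0]<11)|(h[...,0]>172))&(h[...,1]>130)&(h[...,2]>35)
    return cv2.morphologyEx(m.astype(np.uint8),cv2.MORPH_OPEN,np.ones((3,3)))
def green(im):
    h=cv2.cvtColor(im,cv2.COLOR_RGB2HSV)
    return ((h[...,0]>35)&(h[...,0]<90)&(h[...,1]>30)&(h[...,2]>35)).astype(np.uint8)
E
python3 - <<'E'
from m import *
print(ctrl.get_obs()['eef_rot'],ctrl.get_obs()['grip_width'])
for n in ('scene','side'):
    im,K,d,wc=cam(n)
    k,l,s,c=cv2.connectedComponentsWithStats(brown(im))
    for i in range(1,k):
        if 150<s[i,4]<3000 and s[i,1]>100: print(n,s[i],c[i].round(1),'z.0425',onz(c[i],.0425,K,d,wc).round(4))
    k,l,s,c=cv2.connectedComponentsWithStats(green(im))
    i=1+np.argmax(s[1:,4]); m=l==i; print(n,'case',s[i])
    for y in range(s[i,1],s[i,1]+s[i,3],6):
        x=np.where(m[y])[0]; print(y,x[0],x[-1],end='; ')
    print()
E
```

```text
[-3.14073268e+00 -5.65668937e-05  1.57081784e+00] 0.09422352368427495
scene [274 306  58  22 486] [305.4 316.5] z.0425 [0.8277 0.0192 0.0425]
scene case [319 144  49  38 963]
144 323 323; 150 322 342; 156 321 363; 162 323 366; 168 322 364; 174 330 349; 180 331 331; 
side case [ 218  106   49   85 2965]
106 240 244; 112 228 254; 118 228 254; 124 228 254; 130 223 262; 136 219 266; 142 218 266; 148 219 265; 154 220 265; 160 220 265; 166 221 265; 172 221 265; 178 222 265; 184 226 261; 190 238 250;
```

Run:
```python
from m import *
for n,P in (('scene',[(182,193),(112,190),(124,220),(150,225),(80,200),(337,180),(315,180),(342,140),(280,200)]),('side',[(269,257),(276,318),(336,280),(250,290),(400,300)])):
    im=cv2.imread(f'pics/{n}0.png'); h=cv2.cvtColor(im,cv2.COLOR_BGR2HSV)
    for x,y in P: print(n,x,y,h[y,x], end=' ')
```

```text
scene 182 193 [ 11 121  74] scene 112 190 [ 12 140  73] scene 124 220 [ 11 157 141] scene 150 225 [ 27  15 168] scene 80 200 [ 16 138 170] scene 337 180 [36 65 83] scene 315 180 [28 65 63] scene 342 140 [33 65 82] scene 280 200 [ 15 147  99] side 269 257 [ 14 184  61] side 276 318 [ 14 190  59] side 336 280 [ 13 176 126] side 250 290 [ 90  13 137] side 400 300 [ 21 127 131]
```

```bash
cat > m.py <<'E'
from h import *
def brown(im,dh):
    h=cv2.cvtColor(im,cv2.COLOR_RGB2HSV).astype(int)
    m=(h[...,1]>85)&((h[...,0]<dh)|(h[...,2]<95))
    return cv2.morphologyEx(m.astype(np.uint8),cv2.MORPH_OPEN,np.ones((3,3)))
def green(im):
    h=cv2.cvtColor(im,cv2.COLOR_RGB2HSV)
    return ((h[...,0]>24)&(h[...,0]<90)&(h[...,1]>35)&(h[...,1]<110)).astype(np.uint8)
E
python3 - <<'E'
from m import *
views={n:cam(n) for n in ('scene','side')}
rois={'A':((165,165,40,55),(255,232,30,48)),'B':((95,165,33,52),(262,293,28,48)),'peg':((105,205,40,50),(320,265,35,45))}
for name,rr in rois.items():
    L=[]
    for (n,(im,K,d,wc)),(x,y,w,h) in zip(views.items(),rr):
        m=brown(im,14 if n=='scene' else 16)[y:y+h,x:x+w]
        k,l,s,c=cv2.connectedComponentsWithStats(m); i=1+np.argmax(s[1:,4])
        cc=c[i]+[x,y]; print(name,n,s[i]+[x,y,0,0,0],cc.round(1),onz(cc,.0425 if name!='peg' else .036,K,d,wc).round(4))
for n,(im,K,d,wc) in views.items():
    k,l,s,c=cv2.connectedComponentsWithStats(green(im)); i=1+np.argmax(s[1:,4]); m=l==i; print(n,'case',s[i])
    for y in range(s[i,1],s[i,1]+s[i,3],6):
        x=np.where(m[y])[0]; print(y,x[0],x[-1],end='; ')
    print()
E
```

```text
A scene [174 173  15  42 496] [181.5 193.5] [ 0.5183 -0.1071  0.0425]
A side [263 240  12  35 363] [269.  256.7] [ 0.5121 -0.1067  0.0425]
B scene [104 171  24  46 597] [113.2 194.8] [ 0.502  -0.2185  0.0425]
B side [270 301  13  34 400] [275.8 317.3] [ 0.4824 -0.2224  0.0425]
peg scene [108 205  29  47 797] [123.3 226.7] [ 0.5884 -0.2004  0.036 ]
peg side [325 270  24  35 591] [335.6 285.5] [ 0.5951 -0.1951  0.036 ]
scene case [ 307  119   63  106 5120]
119 332 347; 125 325 358; 131 326 358; 137 325 357; 143 322 356; 149 316 361; 155 310 365; 161 310 368; 167 309 368; 173 309 367; 179 309 366; 185 308 365; 191 308 364; 197 307 363; 203 307 363; 209 307 362; 215 312 360; 221 320 354; 
side case [ 216  103   77   89 3498]
103 244 244; 109 239 254; 115 226 256; 121 228 261; 127 225 265; 133 218 269; 139 217 273; 145 217 276; 151 218 279; 157 219 284; 163 219 287; 169 220 289; 175 221 290; 181 223 264; 187 227 258;
```

Run:
```python
from m import *
for n,p in (('scene',(341.5,128)),('side',(241,115)),('side',(241,112)),('wrist',(272,17))):
    im,K,d,wc=cam(n); print(n,onz(p,.16,K,d,wc).round(4))
im,K,d,wc=cam('wrist')
print([proj(p,K,d,wc).round() for p in ([.513,-.107,.08],[.483,-.222,.08],[.595,-.195,.06])])
```

```text
scene [0.5622 0.1425 0.16  ]
side [0.5446 0.1412 0.16  ]
side [0.5475 0.1508 0.16  ]
wrist [0.548 0.148 0.16 ]
[array([243., 288.]), array([223., 367.]), array([309., 339.])]
```

Request:
servo_tool(
  motion=[
    [0.4,-1.2,-3.6,0,0],
    [0.4,-2.4,-7.2,-2,0],
    [0.4,-3.6,-10.7,-5,0],
    [0.4,-3.6,-10.7,-6,0],
    [0.4,-3.6,-10.7,-6,0],
    [0.4,-3.6,-10.7,-6,0],
  ],
  squeeze=12,
)

```text
time_s: 1.35
ee_pos: [0.5144, -0.1062, 0.3455]
eef_rot: [3.14, 0.0, 1.572]
force: [0.2, 0.1, -1.2]
grip_width: 0.0564
grip_force: 0.0
```

Run:
```python
from m import *
im,K,d,wc=cam('wrist'); save(im,'w1'); o=ctrl.get_obs(); print(o['ee_pos'],o['force'],o['grip_width'])
h=cv2.cvtColor(im,cv2.COLOR_RGB2HSV)
m=((h[...,0]<16)&(h[...,1]>140)&(h[...,2]>40)).astype(np.uint8)
k,l,s,c=cv2.connectedComponentsWithStats(m)
for i in range(1,k):
    if s[i,4]>200: print(s[i],c[i],onz(c[i],.0425,K,d,wc).round(4))
im2,*_=cam('side'); save(im2[180:380,150:420],'s1')
print(proj([.513,-.107,.08],K,d,wc))
```

```text
[ 0.51438283 -0.10624118  0.34552709] [-0.8606775  -0.45201632 -0.61970376] 0.056488090411711676
[ 536    0   24  157 3237] [548.88106271  78.86098239] [0.7776 0.0171 0.0425]
[263 187  24  36 628] [274.56050955 205.69585987] [ 0.5143 -0.1091  0.0425]
[239 281  21  19 279] [249.62007168 290.91039427] [ 0.4872 -0.2047  0.0425]
[272.93199627 214.18659809]
```

View pics/w1.png

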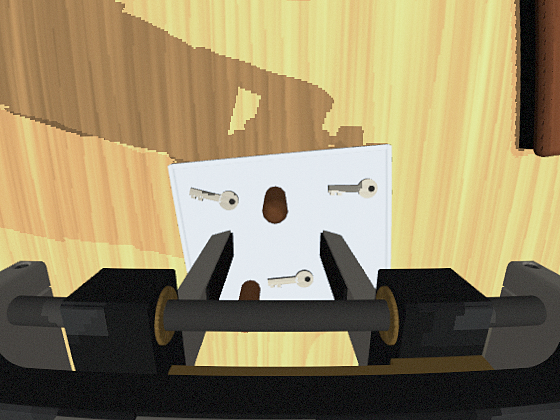

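The wrist view shows plug A at (275,206), centred between the fingers: world ≈ (0.514, −0.108).

Request:
servo_tool(
  motion=[
    [0.4,0,-0.1,-4,0],
    [0.4,0,-0.2,-8,0],
    [0.4,0,-0.2,-10.6,0],
    [0.4,0,-0.2,-10.6,0],
    [0.8,0,-0.2,-10.6,0],
    [0.8,0,-0.2,-10.6,0],
    [0.8,0,-0.2,-10.6,0],
    [0.8,0,-0.2,-10.6,0],
  ],
)

```text
time_s: 2.45
ee_pos: [0.5141, -0.109, 0.2392]
eef_rot: [3.141, 0.0, 1.571]
force: [0.3, 0.1, 3.9]
grip_width: 0.0238
grip_force: 12.0
```

Request:
servo_tool(
  motion=[
    [0.8,0,0,3,0],
    [0.8,0,0,8,0],
    [0.8,0,0,14,0],
    [0.8,0.5,3,20,0],
    [0.8,1.5,8,20.5,0],
    [0.8,2.5,13,20.5,0],
    [0.8,3.4,17,20.5,0],
    [0.8,3.4,19,20.5,0],
    [0.8,3.4,19,20.5,0],
    [0.8,3.4,19,20.5,0],
  ],
)

```text
time_s: 3.7
ee_pos: [0.5479, 0.08, 0.4437]
eef_rot: [-3.142, 0.0, 1.57]
force: [1.6, -0.6, -0.9]
grip_width: 0.0236
grip_force: 12.0
```

Run:
```python
from m import *
im,K,d,wc=cam('wrist'); save(im,'w2'); o=ctrl.get_obs(); print(o['ee_pos'],o['grip_width'])
a=[proj([.548+.026*np.cos(t),.148+.026*np.sin(t),.16],K,d,wc) for t in np.linspace(0,6.28,9)]; print(np.round(a).tolist())
h=cv2.cvtColor(im,cv2.COLOR_RGB2HSV); print(h[100:330:15,300].tolist())
```

```text
[0.54793383 0.07985213 0.44373315] 0.02358134165816188
[[305.0, 133.0], [296.0, 111.0], [275.0, 102.0], [254.0, 111.0], [245.0, 133.0], [254.0, 154.0], [275.0, 163.0], [296.0, 154.0], [305.0, 133.0]]
[[50, 48, 153], [45, 47, 199], [48, 51, 85], [46, 48, 166], [46, 52, 132], [24, 99, 237], [18, 116, 235], [19, 113, 236], [20, 112, 239], [20, 25, 93], [15, 39, 26], [90, 26, 10], [170, 73, 21], [22, 33, 147], [170, 13, 59], [48, 19, 66]]
```

View pics/w2.png

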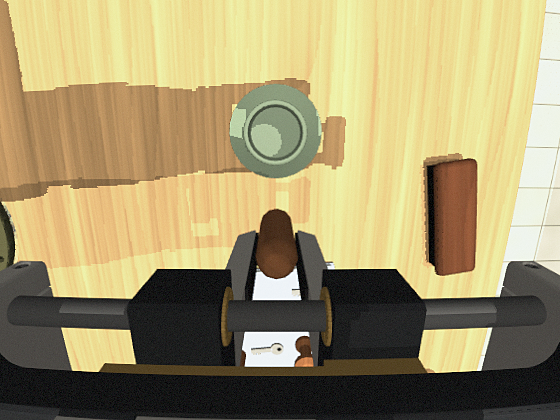

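The wrist view shows the rim ring centred at (275,132), so the case axis is ≈ (0.548, 0.149). The plug hangs straight at (276,240). I'll release it slightly toward −y so that the second has room.

Request:
servo_tool(
  motion=[
    [0.8,0,3,0,0],
    [0.8,0,6.2,0,0],
    [0.8,0,6.2,0,0],
    [0.8,0,6.2,-2.5,0],
    [0.8,0,6.2,-4.5,0],
    [0.8,0,6.2,-6.2,0],
    [0.8,0,6.2,-7.6,0],
    [0.8,0,6.2,-7.6,0],
    [0.8,0,6.2,-7.6,0],
  ],
)

```text
time_s: 4.88
ee_pos: [0.5481, 0.1429, 0.3683]
eef_rot: [3.141, -0.0, 1.571]
force: [1.0, 1.0, 0.2]
grip_width: 0.0235
grip_force: 12.0
```

Run:
```python
from m import *
im,K,d,wc=cam('wrist'); a=im[120:400,160:400]
im2,*_=cam('side'); b=im2[60:200,180:300]
im3,*_=cam('scene'); c=im3[70:230,280:400]
save(np.hstack([cv2.resize(x,(266,311)) for x in (a,b,c)]),'w3')
print(ctrl.get_obs()['force'])
```

```text
[0.34765905 0.08124634 0.38534055]
```

View pics/w3.png

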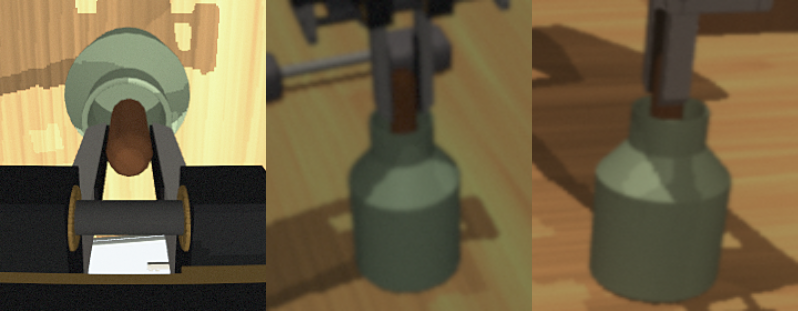

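The picture shows the plug inside the neck, free of the rim and a little toward −y as planned. I'll release it.

Request:
servo_tool(
  motion=[
    [0.4,0,0,0,0],
    [0.4,0,0,0,0],
    [0.4,0,0,0,0],
    [0.4,0,0,2,0],
    [0.4,0,0,6,0],
    [0.4,0,-4,6,0],
    [0.4,-1,-9,6,0],
    [0.4,-2,-14,6,0],
    [0.4,-4,-19,4,0],
    [0.4,-5,-24,2,0],
    [0.4,-6,-29,0,0],
    [0.4,-6.3,-34,-2,0],
    [0.4,-6.3,-36,-2,0],
    [0.4,-6.3,-36,-2,0],
    [0.4,-6.3,-36,-2,0],
  ],
)

```text
time_s: 6.9
ee_pos: [0.4853, -0.2159, 0.3483]
eef_rot: [3.141, 0.0, 1.572]
force: [0.1, 0.5, -0.2]
grip_width: 0.0566
grip_force: 0.0
```

Run:
```python
from m import *
im,K,d,wc=cam('wrist'); o=ctrl.get_obs(); print(o['ee_pos'],o['force'],o['grip_width'])
h=cv2.cvtColor(im,cv2.COLOR_RGB2HSV)
m=((h[...,0]<16)&(h[...,1]>140)&(h[...,2]>40)).astype(np.uint8)
k,l,s,c=cv2.connectedComponentsWithStats(m)
for i in range(1,k):
    if s[i,4]>200: print(s[i],c[i],onz(c[i],.0425,K,d,wc).round(4))
im3,*_=cam('scene'); 
save(np.hstack([im[:300,120:460],cv2.resize(im3[60:260,60:400],(340,300))]),'w4')
```

```text
[ 0.48530102 -0.21581322  0.34824103] [-0.61165051  0.1088303   0.21494407] 0.05635711808878933
[ 361  166   52   43 1596] [387.48308271 186.07957393] [ 0.5979 -0.1991  0.0425]
[262 191  24  37 627] [274.03668262 210.19457735] [ 0.4844 -0.2242  0.0425]
```

View pics/w4.png

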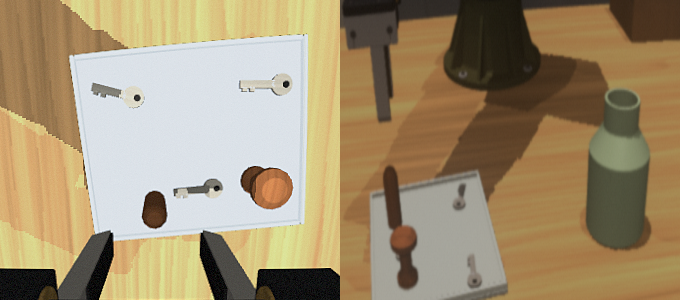

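Plug A is gone from sight, so it is in the case, which still stands upright. Plug B shows at (274,210) in the full wrist image, which puts it at (0.484, −0.224). The peg is clear, near (0.595, −0.197).

Request:
servo_tool(
  motion=[
    [0.4,-0.1,-0.8,-2,0],
    [0.4,-0.1,-0.8,-6,0],
    [0.4,-0.1,-0.8,-9,0],
    [0.4,-0.1,-0.8,-10.9,0],
    [0.4,-0.1,-0.8,-10.9,0],
    [0.8,-0.1,-0.8,-10.9,0],
    [0.8,-0.1,-0.8,-10.9,0],
    [0.8,-0.1,-0.8,-10.9,0],
    [0.8,-0.1,-0.8,-10.9,0],
    [0.8,-0.1,-0.8,-7,0],
    [0.8,-0.1,-0.8,-1,0],
    [0.8,-0.1,-0.8,5,0],
    [0.8,-0.1,-0.8,9.5,0],
    [0.8,-0.1,-0.8,9.5,0],
  ],
)

```text
time_s: 8.75
ee_pos: [0.4838, -0.2249, 0.4461]
eef_rot: [3.136, 0.003, 1.571]
force: [0.3, -0.0, -0.6]
grip_width: 0.0234
grip_force: 12.0
```

Request:
servo_tool(
  motion=[
    [0.8,1,4,0,0],
    [0.8,2,9,0,0],
    [0.8,3,14,0,0],
    [0.8,4,19,0,0],
    [0.8,5,24,0,0],
    [0.8,6,28,0,0],
    [0.8,6.4,30.5,0,0],
    [0.8,6.4,30.5,0,0],
    [0.8,6.4,30.5,0,0],
  ],
)

```text
time_s: 9.88
ee_pos: [0.548, 0.0793, 0.4419]
eef_rot: [-3.141, 0.0, 1.57]
force: [0.1, -0.5, -0.7]
grip_width: 0.0236
grip_force: 12.0
```

Run:
```python
from m import *
im,K,d,wc=cam('wrist'); o=ctrl.get_obs(); print(o['ee_pos'],o['grip_width'],proj([.548,.149,.16],K,d,wc))
save(cv2.resize(im[70:290,180:380],(600,600*220//200))[:600],'w5')
```

```text
[0.54794184 0.07911719 0.44220198] 0.023975617222353134 [275.40119703 131.20530486]
```

View pics/w5.png

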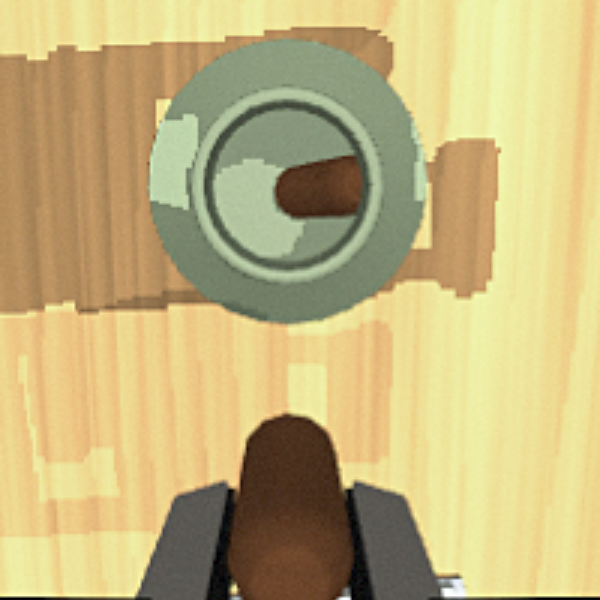

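The rim centre is at about (275.7,131.7) full-frame, so the case has not moved. Plug A lies inside toward +x. I'll drop B 5 mm toward −x.

Request:
servo_tool(
  motion=[
    [0.8,-0.2,3.5,0,0],
    [0.8,-0.5,7,0,0],
    [0.8,-0.5,7,0,0],
    [0.8,-0.5,7,-2.5,0],
    [0.8,-0.5,7,-4.5,0],
    [0.8,-0.5,7,-6.2,0],
    [0.8,-0.5,7,-7.4,0],
    [0.8,-0.5,7,-7.4,0],
    [0.8,-0.5,7,-7.4,0],
  ],
)

```text
time_s: 11.05
ee_pos: [0.5431, 0.1499, 0.3693]
eef_rot: [3.141, -0.0, 1.571]
force: [0.5, -0.1, 0.0]
grip_width: 0.024
grip_force: 12.0
```

No contact force, so I'll release, lift and back off to look.

Request:
servo_tool(
  motion=[
    [0.4,0,0,0,0],
    [0.4,0,0,0,0],
    [0.4,0,0,0,0],
    [0.4,0,0,2,0],
    [0.4,0,0,7,0],
    [0.4,0,-4,8,0],
    [0.4,0,-7,8,0],
    [0.4,0,-7,8,0],
    [0.4,0,-7,8,0],
    [0.4,0,-7,8,0],
  ],
)

```text
time_s: 12.3
ee_pos: [0.543, 0.0808, 0.4485]
eef_rot: [-3.141, -0.0, 1.572]
force: [-0.1, 0.1, -0.7]
grip_width: 0.0561
grip_force: 0.0
```

Run:
```python
from m import *
im,K,d,wc=cam('wrist'); print(proj([.548,.149,.16],K,d,wc))
im3,*_=cam('scene')
save(np.hstack([cv2.resize(im[50:250,180:380],(400,400)),cv2.resize(im3[60:260,60:400],(400,400))]),'w6')
```

```text
[280.7799399  133.03249007]
```

View pics/w6.png

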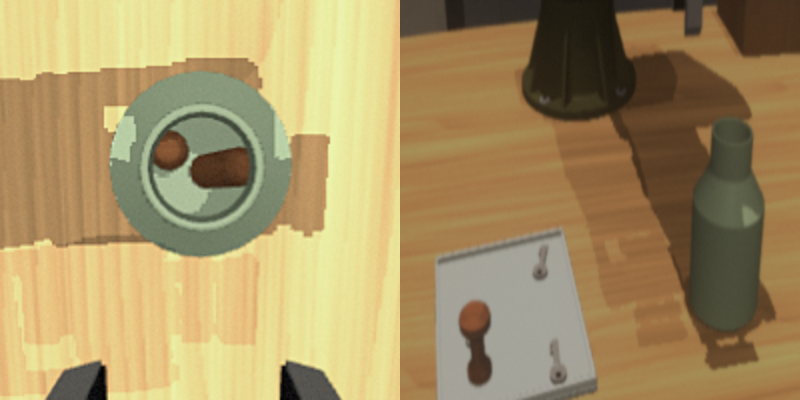

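Both plugs are inside the upright case: B stands at crop (170,150) and A lies at (220,168). The rim is at (202,166), where it was. The peg stands on the tray, and the gripper touches nothing.

```bash
python3 -c "
from station import ctrl
print(ctrl.hand_in())"
```

```text
the job is handed in; nothing more can be done
None
```

Both cedar plugs are inside the case, which stands upright where it was; the coat peg still stands on the tray, and the job was handed in at about 12 s on the robot's clock.

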